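# Load the bench shaker with sample jars, clamp and start it

### The arm

A 6-joint arm with a two-finger parallel gripper is mounted at the origin on the work surface. World frame = base frame: x ahead of the robot, y to its left, z up, the work surface at z = 0. Lengths are in m, angles in degrees, forces in N, time in s.
With the tool pointing down it reaches from about 0.35 to 0.775 m from the base axis. Payload 5.5 kg.
Tool frame: the origin (TCP) lies at the very end of the fingers, on their centre line; the grasp point (between the pads) lies ctrl.grasp_offset behind it (ctrl.grasp_offset is the distance from the TCP to the grasp point, in m); z points along the fingers, y is the line along which they close (so a half turn about z gives the same grasp; the last joint's range is limited). The gripper opens to 85 mm and grips with 20 to 120 N. Pads are 22 mm wide; open, the fingers measure 114 mm over their backs; the gripper's body (76 mm by 85 mm) begins 54 mm behind the grasp point. The pads swing forward as they close: fully open they stand 13 mm farther back than shut.
Start: joints at [-80.134, 17.945, 2.641, 74.691, 0, 82.002], TCP at [0.176, -0.547, 0.231] pointing down, gripper open.
Joint ranges: [-158.12, 158.12], [-49.38, 96.58], [-58.88, 72.47], [-126.05, 133.96], [-84.25, 85.87], [-180, 180]. Speed limits (degrees/s): [147.25, 147.25, 180, 180, 180, 180].

### API

Orientations are given as a 3x3 rotation matrix whose columns are the frame's x, y, z axes.
In Python, from cell import ctrl gives the robot as it stands.
- The arm moves only by the tool arm_command, never from a script. Its argument "motion" is a list of rows, each a list of 4 numbers: the shift along the tool's x, y, z in m, then the turn about the tool's z in rad. A call has 1 to 12 rows; each row shifts and turns the commanded pose from where the row before left it, along the tool's axes as they then stand; what a row does not reach is not made up. A row lasts 1/10 s, in which the tool goes at most 50 mm and 8.59 degrees, less where a joint would pass 70% of its speed; a pose out of reach is approached as far as the arm can. A call is refused whole if a number of a shift passes 0.05 or a number of a turn 0.15, either way. A call with a gripper value outside its range is refused whole. "fingers" is the opening, from -1 (shut) to 1 (fully open), so that 0 is half open, set as the call begins (left out, the last holds). The fingers move at their own pace and stop on an object; "squeeze" is the grip in N (left out, the last holds). Time passes only in rows, so rows that do not move let the fingers close. It gives the time, the measured TCP pose, the force, the opening and the grip force at its end, in the units of the state.
- ctrl.observe(): the state, without advancing time (a new reading comes with each control period).
- ctrl.get_image(name): name is "side" or "top" or "wrist"; returns a dict with "frame" (420x560x3 uint8, blue, green, red), "depth" (420x560 float32, m along the optical axis (not along the pixel's ray), 0 where there is no reading), "vfov" (degrees; the focal length in pixels is half the picture's height over the tangent of half this angle, whatever the lens; pixels are square), "cx", "cy" (the principal point, pixels), "R" (3x3) and "t" (3): a world point X has camera coordinates R X + t. Camera axes: x right, y down, z forward; pixel columns grow to the right and rows downward; lengths in m; the calibration is good to about 2 mm. A picture is of the moment at which its call begins.
- ctrl.hand_in(): hands the job in; it is judged then, once.
The state is a dict: "t": time; "qpos": joint angles; "qd": joint speeds; "joint_torque": joint torques, N m; "ee_pos": TCP position; "tcp_rot": TCP orientation; "contact_force": force on the tool from outside, world axes, zero at the start; "moment": the same for the moment, N m; "grip_width": finger opening in m; "gripper_force": force on a finger pad.
Only numpy, scipy, OpenCV 4.12 (cv2) and the standard library are available. Lean on these libraries where they do the work, as an engineer would, in place of code of your own. Each camera call takes 0.05 s, during which the arm holds its last target. There are 200 camera calls.

### The job

Flip the shaker's cam lever fully open and stand every sample jar that is on the bench upright in its slot, all in one row on the slot's floor. Then flip the lever past centre so that it snaps fully shut and clamps them, and only then start the shaker: twist the spring-return timer knob clockwise to its stop and let it go so that it springs right back. Leave the other things on the bench where they are.

Things in the scene. Friction and masses are not known exactly. Their poses are not given: they have to be found in the camera images.
- slot (a point): middle of the floor of the shaker's clamping slot (deck level); z up, y along the slot, x across it to the fixed back fence (robot's side -x). Lever open: 62 mm wide, jaw face at x = -31, fence at +31 mm; end stops at y = -154 and +154 mm. Fence, jaw, stops rise 12 mm. Takes five jars in a row 62 mm apart. Lever clamped: jaw's sprung rubber face comes 14 mm nearer, holding jars against the fence (centres at x = +6)
- shaker: the bench shaker, a fixed white box with a steel deck 60 mm above the bench; origin on the bench, axes as for the slot, whose middle is at x = 53, y = 0 mm. The box spans x from -130 to +110 mm, y from -180 to +180 mm
- lever (a joint): over-centre cam lever on the deck, on the robot's side of the slot, swinging flat about an upright pivot. 0 = clamped (so at the start), 1.8 = fully open, growing clockwise seen from above. Dead centre is 0.8, handle then pointing along the shaker's -x: a spring drives it from there to the end on whose side it is, so push it past and it snaps over and stays; about 6 N at most at the handle
- lever_grip (a point): the lever's upright round black handle, 18 mm in diameter, standing free from 24 to 65 mm above the deck, 85 mm from the pivot. The point is on its axis 45 mm above the deck and moves with the lever. The steel arm that carries it is 14 mm wide, its top 24 mm above the deck
- lever_pivot (a point): the lever's pivot, at deck level; fixed on the shaker, axes as for the slot, at x = -73, y = -50 mm in the slot's frame. The hub is 34 mm in diameter, 29 mm high
- timer (a joint): spring-return start knob of the shaker: 0 at rest, 1.3 rad at its stop, growing clockwise as seen from above; a spring of at most 0.1 N m turns it back to 0 when let go
- timer_grip (a point): middle of the knob's black grip bar, on the knob's axis, 32 mm above the deck, at x = -138, y = +125 mm in the slot's frame. The bar is 42 mm long, 14 mm thick, its top 42 mm above the deck (on a disc whose top is 12 mm above the deck); it lies along this point's x axis, sides facing +-y, parallel to the shaker's x at rest, and turns with the knob
- jar1_mid (a point): a sample jar, amber glass with a white screw cap, a squat upright cylinder 50 mm in diameter and 46 mm tall overall, about 130 g, standing on the bench at the start (None: not there today). The point is its centre, 23 mm above its underside; z is its axis, up when it stands upright
- jar2_mid (a point): a sample jar, amber glass with a white screw cap, a squat upright cylinder 50 mm in diameter and 46 mm tall overall, about 130 g, standing on the bench at the start (None: not there today). The point is its centre, 23 mm above its underside; z is its axis, up when it stands upright
- jar3_mid (a point): a sample jar, amber glass with a white screw cap, a squat upright cylinder 50 mm in diameter and 46 mm tall overall, about 130 g, standing on the bench at the start (None: not there today). The point is its centre, 23 mm above its underside; z is its axis, up when it stands upright
- jar4_mid (a point): a sample jar, amber glass with a white screw cap, a squat upright cylinder 50 mm in diameter and 46 mm tall overall, about 130 g, standing on the bench at the start (None: not there today). The point is its centre, 23 mm above its underside; z is its axis, up when it stands upright
- jar5_mid (a point): a sample jar, amber glass with a white screw cap, a squat upright cylinder 50 mm in diameter and 46 mm tall overall, about 130 g, standing on the bench at the start (None: not there today). The point is its centre, 23 mm above its underside; z is its axis, up when it stands upright
- wash_bottle: bystander: a closed white plastic bottle 66 mm in diameter, 170 mm tall, on the bench; origin at the middle of its underside. Leave alone
- beaker: bystander: a glass beaker 76 mm in diameter, 85 mm tall; origin at the middle of its underside. Leave alone
- spanner: bystander: a steel spanner lying flat on the far side of the bench, along its own x. Leave alone
Mind the look-alikes: they are no part of the job. What is shaped like the part that bears jar4_mid but turquoise is not meant.

How it is judged:
By the outcome, as a careful person would: the job done as asked, in the order asked, and still so for the second after the job is handed in, with the robot touching nothing.
Of jar1, jar2, jar3, jar4, jar5 only 3 to 5 are there at a start; the rules pass over those that are not, and their reading is None.
At some moment in a run one of jar1, jar2, jar3, jar4, jar5 may be knocked a few centimetres aside while the robot is not near it.
It also fails if it takes over 210 s, if anything falls off the work surface, if the arm or the gripper's body presses on something with over 40 N, if the wrist force passes 120 N, or if a joint passes its speed limit or range.

## Working session

There is one attempt and no reset: what is moved stays moved. The work goes in short steps, Python scripts to look and compute and a tool call to move; the robot and the scene stay as the last step left them, time stands still between calls to the robot, and variables do not carry over. Pictures are saved under pics/ and viewed, at most 14 in all, crops included, and the job is handed in when it is done.

Besides the shell and the picture viewer there is one more tool, called after "Call:" in YAML: its name, and indented under it one key for each argument. arm_command: Moves the arm, as the interface text tells. Its arguments: {"type":"object","properties":{"motion":{"type":"array"},"fingers":{"type":"number"},"squeeze":{"type":"number"}},"required":["motion"]}

```bash
mkdir -p pics; ls; cat > h.py <<'E'
import numpy as np, cv2
from cell import ctrl
def shot(n,f):
    im=ctrl.get_image(n); cv2.imwrite(f'pics/{f}.png',im['frame']); np.savez(f'pics/{f}.npz',**im); return im
def load(f): return dict(np.load(f'pics/{f}.npz'))
def world(im,u,v,z=None):
    f=210/np.tan(np.radians(float(im['vfov']))/2)
    r=np.array([(u-im['cx'])/f,(v-im['cy'])/f,1.0]); R=im['R'];t=im['t']
    c=-R.T@t; d=R.T@r
    if z is None: return c+d*im['depth'][int(v),int(u)]
    return c+d*(z-c[2])/d[2]
def cloud(im):
    f=210/np.tan(np.radians(float(im['vfov']))/2)
    v,u=np.mgrid[0:420,0:560]; D=im['depth']
    P=np.stack([(u-im['cx'])/f*D,(v-im['cy'])/f*D,D],-1)
    return (P-im['t'])@im['R']
def px(im,X):
    f=210/np.tan(np.radians(float(im['vfov']))/2)
    c=im['R']@np.array(X)+im['t']; return c[0]/c[2]*f+im['cx'],c[1]/c[2]*f+im['cy']
E
python3 - <<'E'
from h import *
shot('top','top0');shot('side','side0')
s=ctrl.observe();print(s, ctrl.grasp_offset)
E
```

```text
pics
{'t': 0.1, 'qpos': array([-8.01327899e+01,  1.79882961e+01,  2.58358741e+00,  7.46901157e+01,
        1.10941882e-03,  8.20021955e+01]), 'qd': array([-0.07981526, -0.02250563,  0.04072539,  0.14436584, -0.10284723,
        0.00555095]), 'joint_torque': array([ 1.36691968e-03, -4.81726456e+01,  2.99244010e+01,  1.27504778e-02,
       -1.24061976e-04, -1.12607779e-05]), 'ee_pos': array([ 0.17632111, -0.54682642,  0.23048094]), 'tcp_rot': array([[ 9.51781939e-01,  3.06775276e-01, -2.64532419e-04],
       [ 3.06775288e-01, -9.51780570e-01,  1.63383337e-03],
       [ 2.49442868e-04, -1.63620511e-03, -9.99998630e-01]]), 'contact_force': array([-0.50952671, -1.63160996,  0.20683654]), 'moment': array([0.01953945, 0.02710209, 0.00163306]), 'gripper_force': 0.0, 'grip_width': 0.08557150790567883} 0.0187
```

View pics/top0.png

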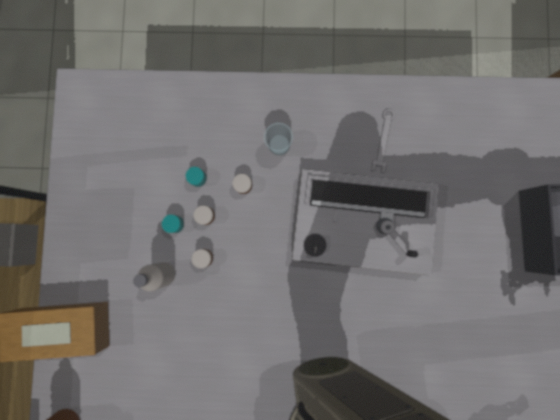

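View pics/side0.png

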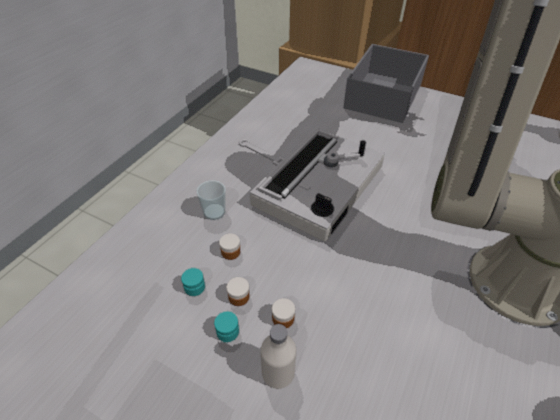

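The top view shows three white-capped jars at about (242,184), (203,215) and (201,259), and two turquoise look-alikes. The shaker is around (367,222), with its knob at (315,245) and the lever handle at (412,254). The side view shows the same.

```bash
python3 - <<'E'
from h import *
im=load('top0'); P=cloud(im); Z=P[...,2]
hsv=cv2.cvtColor(im['frame'],cv2.COLOR_BGR2HSV)
print('cam',-im['R'].T@im['t'])
for (u,v) in [(242,184),(203,215),(201,259),(196,176),(172,224)]:
    w=P[v-14:v+15,u-14:u+15].reshape(-1,3); m=(w[:,2]>.038)&(w[:,2]<.055); q=w[m]
    (c,r,_)=cv2.minAreaRect((q[:,:2]*1000).astype(np.float32))
    print((u,v),m.sum(),q.mean(0).round(4),np.round(c,1),np.round(r,1))
# deck
x,y=P[...,0],P[...,1]
m=(Z>.05)&(Z<.078)
n,l,s,c=cv2.connectedComponentsWithStats(m.astype(np.uint8)); k=1+np.argmax(s[1:,4]); print(s[k])
mm=l==k; q=P[mm]; rc=cv2.minAreaRect((q[:,:2]*1000).astype(np.float32)); print(rc)
for (u,v) in [(412,254),(386,227),(315,245),(311,178),(428,213),(278,137),(150,278)]:
    print((u,v),world(im,u,v).round(4))
cv2.imwrite('pics/topz.png',cv2.resize(im['frame'][150:290,280:460],None,fx=4.4,fy=4.2,interpolation=cv2.INTER_CUBIC))
# other tall things on bench in range
m2=((Z>.03)&(Z<.2)).astype(np.uint8)
n,l,s,c=cv2.connectedComponentsWithStats(m2)
for i in range(1,n):
    if s[i,4]>40: print(s[i],P[l==i].mean(0).round(3))
E
```

```text
cam [0.50094577 0.11634432 1.04114592]
(242, 184) 278 [0.6465 0.2501 0.0459] [646.9 250. ] [48.3 47. ]
(203, 215) 284 [0.5598 0.3495 0.0462] [559.8 350. ] [48.2 48.1]
(201, 259) 291 [0.4453 0.3499 0.0461] [445.4 350. ] [47.1 48.9]
(196, 176) 277 [0.6641 0.377  0.046 ] [664.1 377.4] [48. 48.]
(172, 224) 288 [0.535  0.4333 0.0458] [535.  433.3] [47.9 48. ]
[  292   169   146   106 12216]
((553.0843505859375, -75.95899963378906), (358.5547790527344, 239.9009552001953), 85.14796447753906)
(412, 254) [ 0.4732 -0.1753  0.1272]
(386, 227) [ 0.5373 -0.1223  0.0912]
(315, 245) [0.488  0.0546 0.1037]
(311, 178) [0.6594 0.0663 0.0718]
(428, 213) [ 0.5765 -0.2335  0.0723]
(278, 137) [0.7835 0.1571 0.0051]
(150, 278) [0.4004 0.4452 0.1383]
[263 122  30  32 413] [0.771 0.156 0.067]
[185 166  19  20 289] [0.664 0.376 0.045]
[  292   169   146   106 12759] [ 0.551 -0.075  0.063]
[232 174  19  19 283] [0.646 0.25  0.046]
[ 524  184   36   92 2361] [ 0.543 -0.511  0.082]
[193 205  20  19 292] [0.56  0.349 0.046]
[161 214  20  19 301] [0.535 0.432 0.045]
[191 249  20  19 302] [0.445 0.349 0.046]
[133 262  40  29 839] [0.402 0.446 0.114]
[   0  303  105   59 5272] [0.254 0.708 0.077]
[305 356  31   6  46] [0.245 0.043 0.191]
[ 46 413  26   7 125] [0.036 0.693 0.046]
```

View pics/topz.png

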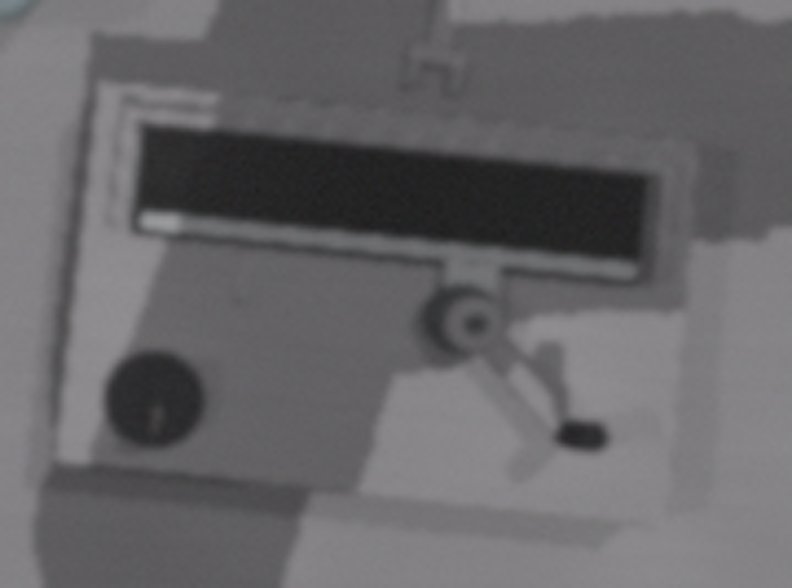

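```bash
cat >> h.py <<'E'
yaw=np.radians(-4.85); XH=np.array([np.cos(yaw),np.sin(yaw),0]); YH=np.array([-np.sin(yaw),np.cos(yaw),0]); ZH=np.array([0,0,1.])
RS=np.stack([XH,YH,ZH],1); SLOT=np.array([.5531,-.0760,.060])+.063*XH
def toS(p): return RS.T@(np.array(p)-SLOT)     # world -> slot frame
def toW(p): return SLOT+RS@np.array(p)
PIV=np.array([-.073,-.050,0])
def lev(a): return PIV+.085*np.array([-np.cos(.8-a),-np.sin(.8-a),0])
def delta(pS,yawdeg=None):
    "tool-frame shift from the measured pose to slot-frame TCP point; turn to yaw of tool x = slot y"
    s=ctrl.observe(); R=s['tcp_rot']; d=R.T@(toW(pS)-s['ee_pos'])
    ang=np.arctan2(R[1,0],R[0,0]); trn=-(yaw+np.pi/2-ang)
    print('t',s['t'].__round__(2),'S',(toS(s['ee_pos'])*1000).round(1),'shift mm',(d*1000).round(1),'turn',trn.round(4),'F',s['contact_force'].round(1),'w',round(s['grip_width']*1000,1))
E
python3 -c "
from h import *
for a in np.linspace(0,1.8,10): print((lev(a)*1000).round(1))
delta(lev(0)+[0,0,.035])"
```

```text
[-132.2 -111.     0. ]
[-143.2  -98.     0. ]
[-151.3  -83.1    0. ]
[-156.3  -66.9    0. ]
[-158.  -50.    0.]
[-156.3  -33.1    0. ]
[-151.3  -16.9    0. ]
[-143.2   -2.     0. ]
[-132.2   11.     0. ]
[-118.9   21.5    0. ]
t 0.1 S [-398.6 -501.   170.5] shift mm [ 396.3 -256.7  136. ] turn -1.1743 F [-0.5 -1.6  0.2] w 85.6
```

Call:
arm_command:
  motion:
    - [0, 0, 0, -0.147]
    - [0, 0, 0, -0.147]
    - [0, 0, 0, -0.147]
    - [0, 0, 0, -0.147]
    - [0, 0, 0, -0.147]
    - [0, 0, 0, -0.147]
    - [0, 0, 0, -0.147]
    - [0, 0, 0, -0.145]
    - [0, 0, 0, 0]

```text
t: 1.0
ee_pos: [0.1764, -0.547, 0.2308]
tcp_rot: [[0.084, 0.996, -0.0], [0.996, -0.084, 0.001], [0.001, -0.0, -1.0]]
contact_force: [-1.2, 0.3, -0.2]
grip_width: 0.0856
gripper_force: 0.0
```

```bash
python3 -c "
from h import *
delta(lev(0)+[0,0,.13])"
```

```text
t 1.0 S [-398.6 -501.2  170.8] shift mm [390.1 266.4  41.1] turn 0.0001 F [-1.2  0.3 -0.2] w 85.6
```

Call:
arm_command:
  motion:
    - [0.039, 0.0266, 0.004, 0]
    - [0.039, 0.0266, 0.004, 0]
    - [0.039, 0.0266, 0.004, 0]
    - [0.039, 0.0266, 0.004, 0]
    - [0.039, 0.0266, 0.004, 0]
    - [0.039, 0.0266, 0.004, 0]
    - [0.039, 0.0266, 0.004, 0]
    - [0.039, 0.0266, 0.004, 0]
    - [0.039, 0.0266, 0.004, 0]
    - [0.039, 0.0266, 0.004, 0]
    - [0, 0, 0, 0]
    - [0, 0, 0, 0]

```text
t: 2.2
ee_pos: [0.4747, -0.1802, 0.1909]
tcp_rot: [[0.084, 0.996, -0.001], [0.996, -0.084, 0.0], [-0.0, -0.001, -1.0]]
contact_force: [0.2, 0.5, -0.8]
grip_width: 0.0855
gripper_force: 0.0
```

```bash
python3 -c "
from h import *
delta(lev(0)+[0,0,.035])
im=shot('wrist','w1'); print('handle px',px(im,toW(lev(0)+[0,0,.065])),'pivot px',px(im,toW(PIV+[0,0,.029])))"
```

```text
t 2.2 S [-132.3 -110.4  130.9] shift mm [-0.6  0.2 95.9] turn 0.0001 F [ 0.2  0.5 -0.8] w 85.5
handle px (np.float64(281.00606195268426), np.float64(220.60260912704777)) pivot px (np.float64(353.08214490123936), np.float64(135.24262875279658))
```

View pics/w1.png

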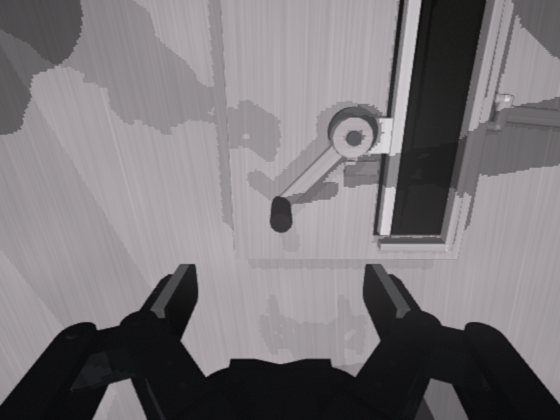

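The wrist view shows the handle top at about (281,222) and the pivot at (353,136). Both match the model, so I descend and grip.

Call:
arm_command:
  motion:
    - [0, 0, 0.025, 0]
    - [0, 0, 0.025, 0]
    - [0, 0, 0.025, 0]
    - [0, 0, 0.02, 0]
    - [0, 0, 0, 0]
    - [0, 0, 0, 0]
  fingers: 0.3

```text
t: 2.85
ee_pos: [0.4738, -0.1825, 0.0966]
tcp_rot: [[0.088, 0.996, -0.001], [0.996, -0.088, 0.0], [0.0, -0.001, -1.0]]
contact_force: [-0.9, -0.4, 0.3]
grip_width: 0.0558
gripper_force: 0.0
```

Call:
arm_command:
  motion:
    - [0, 0, 0, 0]
    - [0, 0, 0, 0]
    - [0, 0, 0, 0]
    - [0, 0, 0, 0]
    - [0, 0, 0, 0]
    - [0, 0, 0, 0]
    - [0, 0, 0, 0]
    - [0, 0, 0, 0]
  fingers: -1
  squeeze: 25

```text
t: 3.65
ee_pos: [0.475, -0.1819, 0.0974]
tcp_rot: [[0.085, 0.996, 0.001], [0.996, -0.085, -0.002], [-0.002, 0.001, -1.0]]
contact_force: [-1.4, -0.9, 6.9]
grip_width: 0.0174
gripper_force: 24.9
```

Call:
arm_command:
  motion:
    - [0.0063, -0.0058, 0, 0]
    - [0.0067, -0.0052, 0, 0]
    - [0.0073, -0.0045, 0, 0]
    - [0.0076, -0.0036, 0, 0]
    - [0.008, -0.003, 0, 0]
    - [0.0082, -0.002, 0, 0]
    - [0.0084, -0.0013, 0, 0]
    - [0.0085, -0.0004, 0, 0]
    - [0.0085, 0.0004, 0, 0]
    - [0.0084, 0.0013, 0, 0]
    - [0, 0, 0, 0]

```text
t: 4.75
ee_pos: [0.4567, -0.1007, 0.0973]
tcp_rot: [[0.084, 0.996, -0.001], [0.996, -0.084, -0.0], [-0.0, -0.001, -1.0]]
contact_force: [-4.1, -0.4, 10.8]
grip_width: 0.017
gripper_force: 25.7
```

Call:
arm_command:
  motion:
    - [0.0082, 0.002, 0, 0]
    - [0.008, 0.003, 0, 0]
    - [0.0076, 0.0036, 0, 0]
    - [0.0073, 0.0045, 0, 0]
    - [0.0067, 0.0052, 0, 0]
    - [0.0063, 0.0058, 0, 0]
    - [0.0055, 0.0063, 0, 0]
    - [0.005, 0.007, 0, 0]
    - [0, 0, 0, 0]
    - [0, 0, 0, 0]

```text
t: 5.75
ee_pos: [0.4933, -0.0413, 0.0969]
tcp_rot: [[0.08, 0.997, -0.009], [0.997, -0.08, 0.017], [0.016, -0.01, -1.0]]
contact_force: [-14.6, 27.9, 27.1]
grip_width: 0.015
gripper_force: 27.5
```

```bash
python3 -c "
from h import *
delta(lev(1.8)+[0,0,.035])"
```

```text
t 5.75 S [-125.5   29.5   36.9] shift mm [-8.1  6.6  1.7] turn 0.0047 F [-14.6  27.9  27.1] w 15.0
```

Call:
arm_command:
  motion:
    - [0, 0, 0, 0]
    - [0, 0, 0, 0]
    - [0, 0, 0, 0]
    - [0, 0, 0, 0]
  fingers: 0.3

```text
t: 6.15
ee_pos: [0.4992, -0.0507, 0.0961]
tcp_rot: [[0.085, 0.996, -0.0], [0.996, -0.085, -0.0], [-0.0, -0.0, -1.0]]
contact_force: [0.5, -0.0, -0.5]
grip_width: 0.0555
gripper_force: 0.0
```

```bash
python3 -c "
from h import *
delta(lev(1.8)+[0,0,.035])
im=shot('wrist','w2'); print('handle px',px(im,toW(lev(1.8)+[0,0,.065])))"
```

```text
t 6.15 S [-118.9   20.7   36.1] shift mm [ 0.8 -0.   1.1] turn -0.0008 F [ 0.5 -0.  -0.5] w 55.5
handle px (np.float64(281.52087564752526), np.float64(293.86456768600266))
```

View pics/w2.png

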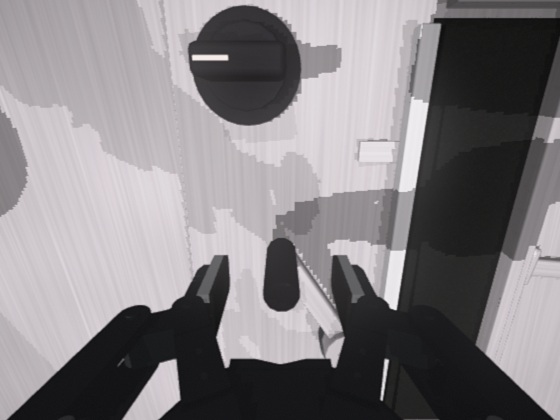

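The handle is between the fingers at (281,290), as predicted for fully open, and the knob bar is at (237,60). I raise the tool and re-measure the jars.

Call:
arm_command:
  motion:
    - [0, 0, -0.03, 0]
    - [0, 0, -0.03, 0]
    - [0, 0, -0.03, 0]
    - [0, 0, -0.03, 0]
    - [0, 0, 0, 0]
  fingers: 1

```text
t: 6.7
ee_pos: [0.5015, -0.0514, 0.2204]
tcp_rot: [[0.086, 0.996, 0.007], [0.996, -0.086, -0.002], [-0.001, 0.007, -1.0]]
contact_force: [-0.5, 0.4, -1.0]
grip_width: 0.0853
gripper_force: 0.0
```

```bash
cat >> h.py <<'E'
def jars(f):
    im=shot('top',f); P=cloud(im); Z=P[...,2]; hsv=cv2.cvtColor(im['frame'],cv2.COLOR_BGR2HSV)
    n,l,s,c=cv2.connectedComponentsWithStats(((Z>.036)&(Z<.056)).astype(np.uint8)); out=[]
    for i in range(1,n):
        if 150<s[i,4]<400 and max(s[i,2:4])<26:
            q=P[l==i]; cc,r,_=cv2.minAreaRect((q[:,:2]*1000).astype(np.float32)); sat=hsv[l==i][:,1].mean()
            print('white' if sat<90 else 'turq',np.round(cc,1),'size',np.round(r,1),'z',q[:,2].mean().round(4))
E
python3 -c "
from h import *
jars('top1'); delta(toS([.4453,.35,.15]))"
```

```text
turq [664.2 377.7] size [48.6 47. ] z 0.0458
white [647.1 250.3] size [48.5 47. ] z 0.0457
white [560.1 349.8] size [48.9 48.2] z 0.046
turq [535.4 434.2] size [48.7 48. ] z 0.0458
white [445.4 349.9] size [46.9 49.6] z 0.0461
t 6.75 S [-117.5   20.3  158.2] shift mm [395.1 -89.7  67.5] turn -0.001 F [ 0.1  0.4 -0.7] w 85.4
```

Call:
arm_command:
  motion:
    - [0.0395, -0.009, 0.0025, 0]
    - [0.0395, -0.009, 0.0025, 0]
    - [0.0395, -0.009, 0.0025, 0]
    - [0.0395, -0.009, 0.0025, 0]
    - [0.0395, -0.009, 0.0025, 0]
    - [0.0395, -0.009, 0.0025, 0]
    - [0.0395, -0.009, 0.0025, 0]
    - [0.0395, -0.009, 0.0025, 0]
    - [0.0395, -0.009, 0.0025, 0]
    - [0.0395, -0.009, 0.0025, 0]
    - [0, 0, 0, 0]
    - [0, 0, 0, 0]
  fingers: 1

```text
t: 7.95
ee_pos: [0.4419, 0.3508, 0.1894]
tcp_rot: [[0.083, 0.997, -0.002], [0.997, -0.083, -0.002], [-0.002, -0.002, -1.0]]
contact_force: [-0.3, -0.3, -0.3]
grip_width: 0.0855
gripper_force: 0.0
```

```bash
python3 -c "
from h import *
delta(toS([.4455,.35,.017]));im=shot('wrist','w3');print(px(im,[.4455,.35,.046]))"
```

```text
t 7.95 S [-209.9  415.9  129.4] shift mm [-1.000e-01  4.000e+00  1.724e+02] turn 0.0015 F [-0.3 -0.3 -0.3] w 85.5
(np.float64(284.43100963045123), np.float64(192.18287345716533))
```

View pics/w3.png

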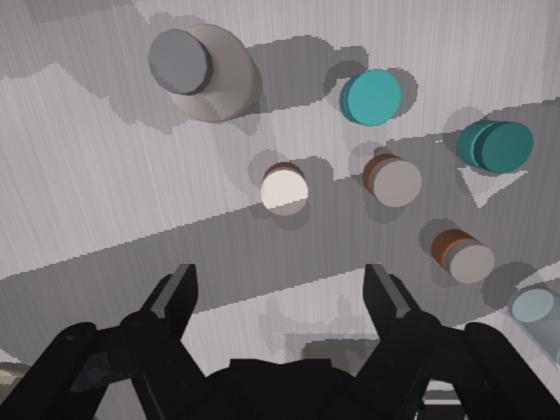

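The jar cap is at (284,191), as predicted. Descending and gripping.

Call:
arm_command:
  motion:
    - [0, 0.004, 0.03, 0]
    - [0, 0, 0.04, 0]
    - [0, 0, 0.04, 0]
    - [0, 0, 0.03, 0]
    - [0, 0, 0.02, 0]
    - [0, 0, 0.012, 0]
    - [0, 0, 0, 0]
    - [0, 0, 0, 0]

```text
t: 8.8
ee_pos: [0.4476, 0.35, 0.02]
tcp_rot: [[0.086, 0.996, 0.001], [0.996, -0.086, 0.0], [0.0, 0.001, -1.0]]
contact_force: [0.5, 0.0, -0.1]
grip_width: 0.0855
gripper_force: 0.0
```

Call:
arm_command:
  motion:
    - [0, 0, 0, 0]
    - [0, 0, 0, 0]
    - [0, 0, 0, 0]
    - [0, 0, 0, 0]
    - [0, 0, 0, 0]
    - [0, 0, 0, 0]
    - [0, 0, 0, 0]
  fingers: -1
  squeeze: 35

```text
t: 9.5
ee_pos: [0.4475, 0.351, 0.0206]
tcp_rot: [[0.085, 0.996, 0.002], [0.996, -0.085, 0.001], [0.001, 0.002, -1.0]]
contact_force: [-0.7, -0.9, 5.4]
grip_width: 0.0488
gripper_force: 36.3
```

```bash
python3 -c "
from h import *
delta([.002,.062,.13])"
```

```text
t 9.5 S [-204.3  416.5  -39.4] shift mm [-354.3  206.6 -169.4] turn -0.0001 F [-0.7 -0.9  5.4] w 48.8
```

Call:
arm_command:
  motion:
    - [0, 0, -0.02, 0]
    - [0, 0, -0.03, 0]
    - [0, 0, -0.04, 0]
    - [0, 0, -0.04, 0]
    - [0, 0, -0.03, 0]
    - [0, 0, 0, 0]

```text
t: 10.1
ee_pos: [0.4493, 0.3521, 0.1846]
tcp_rot: [[0.085, 0.996, 0.008], [0.996, -0.085, 0.004], [0.005, 0.008, -1.0]]
contact_force: [0.6, 0.4, -2.4]
grip_width: 0.049
gripper_force: 36.9
```

Call:
arm_command:
  motion:
    - [-0.0354, 0.0206, 0, 0]
    - [-0.0354, 0.0206, 0, 0]
    - [-0.0354, 0.0206, 0, 0]
    - [-0.0354, 0.0206, 0, 0]
    - [-0.0354, 0.0206, 0, 0]
    - [-0.0354, 0.0206, 0, 0]
    - [-0.0354, 0.0206, 0, 0]
    - [-0.0354, 0.0206, 0, 0]
    - [-0.0354, 0.0206, 0, 0]
    - [-0.0354, 0.0206, 0, 0]
    - [0, 0, 0, 0]
    - [0, 0, 0, 0]

```text
t: 11.3
ee_pos: [0.6215, -0.0207, 0.1777]
tcp_rot: [[0.087, 0.996, -0.002], [0.996, -0.087, 0.001], [0.0, -0.003, -1.0]]
contact_force: [-0.4, 1.0, -2.8]
grip_width: 0.049
gripper_force: 37.1
```

```bash
python3 -c "
from h import *
delta([.002,.062,.0225]);im=shot('wrist','w4')
for y in(-.154,.154):
  for x in (-.031,.031): print(px(im,toW([x,y,.012])))"
```

```text
t 11.3 S [  0.5  60.9 117.7] shift mm [ 1.   1.7 95.2] turn -0.0024 F [-0.4  1.  -2.8] w 49.0
(np.float64(253.67511656603503), np.float64(382.6501606164326))
(np.float64(308.07002524227556), np.float64(382.6161740665082))
(np.float64(241.27077904411178), np.float64(93.0207578293759))
(np.float64(319.0673594700144), np.float64(92.7840322646987))
```

View pics/w4.png

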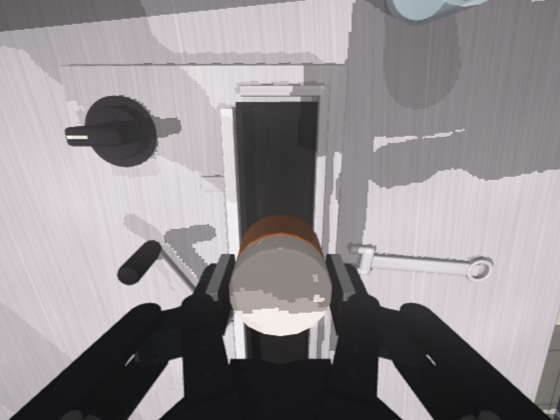

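The slot's far-end corners are at about (237,97) and (319,97), within 4 px of the model. Lowering the jar.

Call:
arm_command:
  motion:
    - [0.001, 0.001, 0.03, 0]
    - [0, 0, 0.03, 0]
    - [0, 0, 0.015, 0]
    - [0, 0, 0.01, 0]
    - [0, 0, 0.005, 0]
    - [0, 0, 0.003, 0]
    - [0, 0, 0, 0]
    - [0, 0, 0, 0]

```text
t: 12.15
ee_pos: [0.6238, -0.0189, 0.0872]
tcp_rot: [[0.085, 0.996, 0.002], [0.996, -0.085, -0.0], [-0.0, 0.002, -1.0]]
contact_force: [-0.2, -0.4, -2.1]
grip_width: 0.0491
gripper_force: 37.1
```

```bash
python3 -c "
from h import *
delta([.002,.062,.0215])"
```

```text
t 12.15 S [ 2.6 62.9 27.2] shift mm [-0.9 -0.6  5.7] turn -0.0003 F [-0.2 -0.4 -2.1] w 49.1
```

Call:
arm_command:
  motion:
    - [0, 0, 0.003, 0]
    - [0, 0, 0.0025, 0]
    - [0, 0, 0, 0]
    - [0, 0, 0, 0]

```text
t: 12.55
ee_pos: [0.6231, -0.0189, 0.0807]
tcp_rot: [[0.085, 0.996, -0.0], [0.996, -0.085, -0.0], [-0.0, -0.0, -1.0]]
contact_force: [-0.4, 0.9, -1.7]
grip_width: 0.0488
gripper_force: 37.0
```

Call:
arm_command:
  motion:
    - [0, 0, 0, 0]
    - [0, 0, 0, 0]
    - [0, 0, 0, 0]
    - [0, 0, 0, 0]
  fingers: 0.6

```text
t: 12.95
ee_pos: [0.6233, -0.0189, 0.081]
tcp_rot: [[0.085, 0.996, 0.0], [0.996, -0.085, -0.0], [-0.0, 0.0, -1.0]]
contact_force: [0.4, -0.1, 0.1]
grip_width: 0.0684
gripper_force: 0.0
```

Call:
arm_command:
  motion:
    - [0, 0, -0.02, 0]
    - [0, 0, -0.03, 0]
    - [0, 0, -0.04, 0]
    - [0, 0, -0.03, 0]
    - [0, 0, 0, 0]

```text
t: 13.45
ee_pos: [0.6259, -0.0192, 0.2064]
tcp_rot: [[0.085, 0.996, 0.009], [0.996, -0.085, -0.002], [-0.001, 0.009, -1.0]]
contact_force: [1.0, -0.2, 0.8]
grip_width: 0.0682
gripper_force: 0.0
```

```bash
python3 -c "
from h import *
jars('top2'); im=shot('wrist','w5');P=cloud(im);m=(P[...,2]>.10)&(P[...,2]<.112)
print(toS(P[m].mean(0))*1000,m.sum())
delta(toS([.56,.35,.19]))"
```

```text
turq [664.3 377.9] size [49.6 47. ] z 0.0458
white [646.6 250.4] size [48.1 47.2] z 0.046
white [560.1 349.6] size [48. 48.] z 0.0461
turq [534.9 433.7] size [47.8 48.4] z 0.0459
[-37.76427262  75.66772345  45.45768622] 3399
t 13.55 S [  2.6  62.8 141.7] shift mm [362.2 -94.9  11.4] turn -0.0004 F [ 0.4 -0.1 -1.1] w 68.5
```

View pics/w5.png

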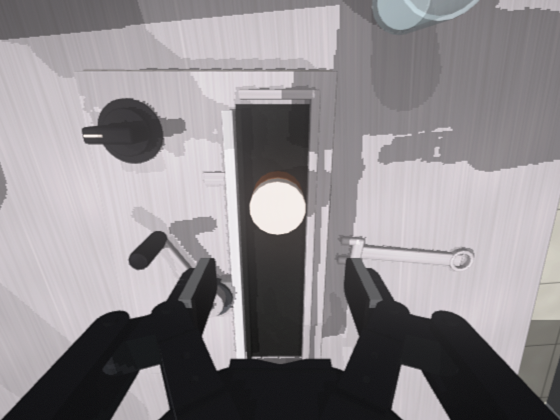

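The jar stands in the slot with its cap at (278,206), and the lever is still open. Next is jar B at (0.560, 0.3497).

Call:
arm_command:
  motion:
    - [0.0362, -0.0095, 0.001, 0]
    - [0.0362, -0.0095, 0.001, 0]
    - [0.0362, -0.0095, 0.001, 0]
    - [0.0362, -0.0095, 0.001, 0]
    - [0.0362, -0.0095, 0.001, 0]
    - [0.0362, -0.0095, 0.001, 0]
    - [0.0362, -0.0095, 0.001, 0]
    - [0.0362, -0.0095, 0.001, 0]
    - [0.0362, -0.0095, 0.001, 0]
    - [0.0362, -0.0095, 0.001, 0]
    - [0, 0, 0, 0]
    - [0, 0, 0, 0]
  fingers: 1

```text
t: 14.75
ee_pos: [0.558, 0.3504, 0.1887]
tcp_rot: [[0.083, 0.997, -0.003], [0.997, -0.083, -0.002], [-0.002, -0.003, -1.0]]
contact_force: [-0.3, -0.7, 0.3]
grip_width: 0.0859
gripper_force: 0.0
```

```bash
python3 -c "
from h import *
jars('top3');delta(toS([.56,.3497,.0185]));im=shot('wrist','w6');P=cloud(im);m=(P[...,2]>.04)&(P[...,2]<.052)
n,l,s,c=cv2.connectedComponentsWithStats(m.astype(np.uint8))
for i in range(1,n):
  if s[i,4]>300: print(s[i],c[i],P[l==i].mean(0).round(4))
im=load('w3');
"
```

```text
turq [665.  375.6] size [49.3 45.1] z 0.0458
white [647.3 250.5] size [48.8 47. ] z 0.0459
white [559.9 349.5] size [47.7 48.4] z 0.0458
t 14.8 S [-93.6 424.4 129.1] shift mm [  0.6   1.9 170.6] turn 0.0002 F [-0.9 -0.5  0.1] w 84.8
[101  54  36  75 420] [126.75714286  92.83809524] [0.4256 0.4551 0.0461]
[ 223   80   53   55 2319] [248.85640362 106.96162139] [0.5357 0.4336 0.0466]
[ 360  131   52   51 2059] [385.77076251 155.74647887] [0.6637 0.3774 0.0466]
[ 259  167   49   48 1786] [282.82530795 190.81354983] [0.5605 0.3504 0.0466]
[345 249  45  41 942] [362.83651805 265.43205945] [0.6424 0.2566 0.0463]
[438 306  50  19 308] [457.41233766 312.72077922] [0.7548 0.1831 0.0462]
```

Call:
arm_command:
  motion:
    - [0, 0.002, 0.03, 0]
    - [0, 0, 0.04, 0]
    - [0, 0, 0.04, 0]
    - [0, 0, 0.03, 0]
    - [0, 0, 0.02, 0]
    - [0, 0, 0.0105, 0]
    - [0, 0, 0, 0]
    - [0, 0, 0, 0]

```text
t: 15.65
ee_pos: [0.5621, 0.3493, 0.0212]
tcp_rot: [[0.086, 0.996, 0.001], [0.996, -0.086, 0.0], [0.0, 0.001, -1.0]]
contact_force: [-0.5, 0.7, 0.3]
grip_width: 0.0854
gripper_force: 0.0
```

Call:
arm_command:
  motion:
    - [0, 0, 0, 0]
    - [0, 0, 0, 0]
    - [0, 0, 0, 0]
    - [0, 0, 0, 0]
    - [0, 0, 0, 0]
    - [0, 0, 0, 0]
    - [0, 0, 0, 0]
  fingers: -1
  squeeze: 35

```text
t: 16.35
ee_pos: [0.562, 0.3502, 0.0218]
tcp_rot: [[0.085, 0.996, 0.002], [0.996, -0.085, 0.001], [0.001, 0.002, -1.0]]
contact_force: [-0.5, -0.9, 5.6]
grip_width: 0.0488
gripper_force: 36.7
```

Call:
arm_command:
  motion:
    - [0, 0, -0.02, 0]
    - [0, 0, -0.03, 0]
    - [0, 0, -0.04, 0]
    - [0, 0, -0.04, 0]
    - [0, 0, -0.03, 0]
    - [0, 0, 0, 0]

```text
t: 16.95
ee_pos: [0.5637, 0.3511, 0.1861]
tcp_rot: [[0.085, 0.996, 0.009], [0.996, -0.085, 0.004], [0.005, 0.008, -1.0]]
contact_force: [0.2, -0.3, -2.0]
grip_width: 0.0492
gripper_force: 36.6
```

```bash
python3 -c "
from h import *
delta([.002,0,.13])"
```

```text
t 16.95 S [-88.5 426.4 126.1] shift mm [-426.4   90.6   -5.1] turn -0.0001 F [ 0.2 -0.3 -2. ] w 49.2
```

Call:
arm_command:
  motion:
    - [-0.0387, 0.0082, 0, 0]
    - [-0.0387, 0.0082, 0, 0]
    - [-0.0387, 0.0082, 0, 0]
    - [-0.0387, 0.0082, 0, 0]
    - [-0.0387, 0.0082, 0, 0]
    - [-0.0387, 0.0082, 0, 0]
    - [-0.0387, 0.0082, 0, 0]
    - [-0.0387, 0.0082, 0, 0]
    - [-0.0387, 0.0082, 0, 0]
    - [-0.0387, 0.0082, 0, 0]
    - [-0.0387, 0.0082, 0, 0]
    - [0, 0, 0, 0]

```text
t: 18.15
ee_pos: [0.6149, -0.0869, 0.1786]
tcp_rot: [[0.091, 0.996, -0.001], [0.996, -0.091, -0.001], [-0.002, -0.001, -1.0]]
contact_force: [0.2, 0.3, -1.2]
grip_width: 0.0488
gripper_force: 36.7
```

Call:
arm_command:
  motion:
    - [0, 0, 0, 0]
    - [0, 0, 0.02, 0]
    - [0, 0, 0, 0]

```text
t: 18.45
ee_pos: [0.6129, -0.0802, 0.1573]
tcp_rot: [[0.083, 0.997, -0.005], [0.997, -0.083, 0.002], [0.001, -0.005, -1.0]]
contact_force: [-0.4, 1.0, -1.1]
grip_width: 0.0488
gripper_force: 36.7
```

```bash
python3 -c "
from h import *
delta([.002,0,.023])"
```

```text
t 18.45 S [-3.1  0.9 97.3] shift mm [-1.   5.5 74.3] turn 0.0012 F [-0.4  1.  -1.1] w 48.8
```

Call:
arm_command:
  motion:
    - [0, 0, 0.02, 0]
    - [0, 0, 0.02, 0]
    - [0, 0, 0, 0]
    - [0, 0, 0, 0]
    - [0, 0, 0, 0]

```text
t: 18.95
ee_pos: [0.6157, -0.0817, 0.1217]
tcp_rot: [[0.084, 0.996, 0.002], [0.996, -0.084, -0.0], [-0.0, 0.002, -1.0]]
contact_force: [-0.4, -0.2, -0.8]
grip_width: 0.0488
gripper_force: 36.7
```

```bash
python3 -c "
from h import *
delta([.002,0,.023])"
```

```text
t 18.95 S [-0.2 -0.4 61.7] shift mm [ 0.4  2.1 38.7] turn 0.0005 F [-0.4 -0.2 -0.8] w 48.8
```

Call:
arm_command:
  motion:
    - [0, 0.0015, 0.012, 0]
    - [0, 0, 0.012, 0]
    - [0, 0, 0.008, 0]
    - [0, 0, 0.004, 0]
    - [0, 0, 0.002, 0]
    - [0, 0, 0, 0]
    - [0, 0, 0, 0]
    - [0, 0, 0, 0]

```text
t: 19.75
ee_pos: [0.6168, -0.0823, 0.0825]
tcp_rot: [[0.085, 0.996, 0.001], [0.996, -0.085, -0.0], [-0.0, 0.001, -1.0]]
contact_force: [-0.4, -0.4, -1.7]
grip_width: 0.0492
gripper_force: 36.7
```

Call:
arm_command:
  motion:
    - [0, 0, 0, 0]
    - [0, 0, 0, 0]
    - [0, 0, 0, 0]
    - [0, 0, 0, 0]
  fingers: 0.6

```text
t: 20.15
ee_pos: [0.6166, -0.0822, 0.0825]
tcp_rot: [[0.085, 0.996, 0.0], [0.996, -0.085, -0.0], [-0.0, 0.0, -1.0]]
contact_force: [0.5, -1.0, -0.3]
grip_width: 0.068
gripper_force: 0.0
```

Call:
arm_command:
  motion:
    - [0, 0, -0.02, 0]
    - [0, 0, -0.03, 0]
    - [0, 0, -0.04, 0]
    - [0, 0, -0.03, 0]
    - [0, 0, 0, 0]

```text
t: 20.65
ee_pos: [0.6192, -0.0829, 0.2079]
tcp_rot: [[0.085, 0.996, 0.009], [0.996, -0.085, -0.002], [-0.002, 0.009, -1.0]]
contact_force: [-0.2, -0.3, -0.0]
grip_width: 0.0686
gripper_force: 0.0
```

```bash
python3 -c "
from h import *
jars('top4'); shot('wrist','w7')
delta(toS([.647,.2503,.19]))"
```

```text
turq [664.2 377.6] size [48.4 47.2] z 0.0459
white [646.8 249.9] size [48.5 47.1] z 0.0461
turq [534.8 433.8] size [47.9 48.5] z 0.0461
t 20.75 S [  1.3  -0.9 143.2] shift mm [334.    1.6  13. ] turn -0.0003 F [ 0.1  0.3 -0.5] w 68.2
```

View pics/w7.png

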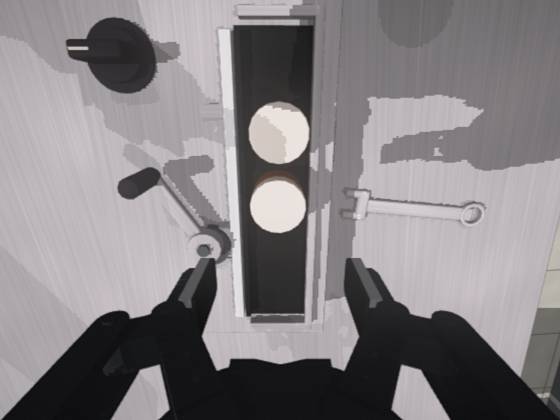

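Two jars stand in the slot, at (279,132) and (278,206). Now the third, at (0.647, 0.250).

Call:
arm_command:
  motion:
    - [0.0334, 0.0001, 0.001, 0]
    - [0.0334, 0.0001, 0.001, 0]
    - [0.0334, 0.0001, 0.001, 0]
    - [0.0334, 0.0001, 0.001, 0]
    - [0.0334, 0.0002, 0.001, 0]
    - [0.0334, 0.0001, 0.001, 0]
    - [0.0334, 0.0001, 0.001, 0]
    - [0.0334, 0.0001, 0.001, 0]
    - [0.0334, 0.0001, 0.001, 0]
    - [0.0334, 0.0001, 0.001, 0]
    - [0, 0, 0, 0]
    - [0, 0, 0, 0]
  fingers: 1

```text
t: 21.95
ee_pos: [0.6449, 0.251, 0.1901]
tcp_rot: [[0.083, 0.997, -0.003], [0.997, -0.083, -0.001], [-0.002, -0.003, -1.0]]
contact_force: [0.4, 0.2, -0.2]
grip_width: 0.0852
gripper_force: 0.0
```

```bash
python3 -c "
from h import *
delta(toS([.647,.2503,.0185]));im=shot('wrist','w8');P=cloud(im);m=(P[...,2]>.04)&(P[...,2]<.052)
n,l,s,c=cv2.connectedComponentsWithStats(m.astype(np.uint8))
for i in range(1,n):
  if s[i,4]>300: print(s[i],c[i],P[l==i].mean(0).round(4))
"
```

```text
t 21.95 S [  0.8 333.6 130.1] shift mm [ -0.3   2.7 171.6] turn 0.0013 F [ 0.4  0.2 -0.2] w 85.2
[ 106    0   59   29 1282] [136.71840874  11.49375975] [0.5361 0.4193 0.0461]
[ 264   22   56   63 2735] [291.86435101  53.16928702] [0.6648 0.3765 0.0466]
[ 260  168   48   48 1779] [283.7965149 191.7262507] [0.6477 0.2507 0.0466]
[190 312 139  12 983] [258.57070193 316.78738555] [0.6052 0.0979 0.0463]
```

Call:
arm_command:
  motion:
    - [0, 0.001, 0.03, 0]
    - [0, 0, 0.04, 0]
    - [0, 0, 0.04, 0]
    - [0, 0, 0.03, 0]
    - [0, 0, 0.02, 0]
    - [0, 0, 0.0115, 0]
    - [0, 0, 0, 0]
    - [0, 0, 0, 0]

```text
t: 22.8
ee_pos: [0.6476, 0.2498, 0.0216]
tcp_rot: [[0.086, 0.996, 0.001], [0.996, -0.086, 0.0], [0.0, 0.001, -1.0]]
contact_force: [0.3, 0.4, 0.7]
grip_width: 0.0853
gripper_force: 0.0
```

Call:
arm_command:
  motion:
    - [0, 0, 0, 0]
    - [0, 0, 0, 0]
    - [0, 0, 0, 0]
    - [0, 0, 0, 0]
    - [0, 0, 0, 0]
    - [0, 0, 0, 0]
    - [0, 0, 0, 0]
  fingers: -1
  squeeze: 35

```text
t: 23.5
ee_pos: [0.648, 0.2507, 0.0224]
tcp_rot: [[0.085, 0.996, 0.003], [0.996, -0.085, 0.0], [0.001, 0.003, -1.0]]
contact_force: [0.5, -0.1, 6.7]
grip_width: 0.0488
gripper_force: 36.9
```

Call:
arm_command:
  motion:
    - [0, 0, -0.02, 0]
    - [0, 0, -0.03, 0]
    - [0, 0, -0.04, 0]
    - [0, 0, -0.04, 0]
    - [0, 0, -0.03, 0]
    - [0, 0, 0, 0]
    - [0, 0, 0, 0]

```text
t: 24.2
ee_pos: [0.647, 0.2506, 0.1808]
tcp_rot: [[0.085, 0.996, 0.001], [0.996, -0.085, 0.0], [0.0, 0.001, -1.0]]
contact_force: [0.1, 0.0, -2.3]
grip_width: 0.0492
gripper_force: 36.9
```

```bash
python3 -c "
from h import *
delta([.002,-.062,.13])"
```

```text
t 24.2 S [  3.  333.3 120.8] shift mm [-395.3   -0.9   -9.3] turn -0.0002 F [ 0.1  0.  -2.3] w 49.2
```

Call:
arm_command:
  motion:
    - [-0.0395, 0, 0, 0]
    - [-0.0395, 0, 0, 0]
    - [-0.0395, 0, 0, 0]
    - [-0.0395, 0, 0, 0]
    - [-0.0395, 0, 0, 0]
    - [-0.0395, 0, 0, 0]
    - [-0.0395, -0.001, 0, 0]
    - [-0.0395, 0, 0, 0]
    - [-0.0395, 0, 0, 0]
    - [-0.0395, 0, 0, 0]
    - [0, 0, 0, 0]
    - [0, 0, 0, 0]

```text
t: 25.4
ee_pos: [0.6109, -0.1435, 0.1782]
tcp_rot: [[0.087, 0.996, -0.004], [0.996, -0.087, 0.002], [0.002, -0.004, -1.0]]
contact_force: [-0.9, -0.0, -1.9]
grip_width: 0.0488
gripper_force: 36.9
```

Call:
arm_command:
  motion:
    - [0, 0, 0.02, 0]
    - [0, 0, 0.02, 0]
    - [0, 0, 0.015, 0]
    - [0, 0, 0, 0]
    - [0, 0, 0, 0]
    - [0, 0, 0, 0]

```text
t: 26.0
ee_pos: [0.6129, -0.1424, 0.1265]
tcp_rot: [[0.084, 0.996, 0.001], [0.996, -0.084, -0.0], [-0.0, 0.001, -1.0]]
contact_force: [0.1, -1.5, -1.3]
grip_width: 0.0489
gripper_force: 36.9
```

```bash
python3 -c "
from h import *
delta([.002,-.062,.0233])"
```

```text
t 26.0 S [  2.2 -61.1  66.5] shift mm [-0.9 -0.3 43.2] turn 0.0008 F [ 0.1 -1.5 -1.3] w 48.9
```

Call:
arm_command:
  motion:
    - [0, -0.001, 0.014, 0]
    - [0, 0, 0.014, 0]
    - [0, 0, 0.008, 0]
    - [0, 0, 0.004, 0]
    - [0, 0, 0.003, 0]
    - [0, 0, 0, 0]
    - [0, 0, 0, 0]
    - [0, 0, 0, 0]

```text
t: 26.8
ee_pos: [0.6118, -0.1432, 0.0834]
tcp_rot: [[0.085, 0.996, 0.001], [0.996, -0.085, -0.0], [-0.0, 0.001, -1.0]]
contact_force: [0.6, 0.5, -3.0]
grip_width: 0.0489
gripper_force: 36.9
```

Call:
arm_command:
  motion:
    - [0, 0, 0, 0]
    - [0, 0, 0, 0]
    - [0, 0, 0, 0]
    - [0, 0, 0, 0]
  fingers: 0.6

```text
t: 27.2
ee_pos: [0.6115, -0.1431, 0.083]
tcp_rot: [[0.085, 0.996, 0.0], [0.996, -0.085, -0.0], [-0.0, 0.0, -1.0]]
contact_force: [-0.4, 0.6, -0.6]
grip_width: 0.0683
gripper_force: 0.0
```

Call:
arm_command:
  motion:
    - [0, 0, -0.02, 0]
    - [0, 0, -0.03, 0]
    - [0, 0, -0.04, 0]
    - [0, 0, -0.04, 0]
    - [0, 0, 0, 0]
    - [0, 0, 0, 0]

```text
t: 27.8
ee_pos: [0.6122, -0.1433, 0.2142]
tcp_rot: [[0.085, 0.996, 0.003], [0.996, -0.085, -0.001], [-0.001, 0.003, -1.0]]
contact_force: [-0.2, 0.7, -0.7]
grip_width: 0.0686
gripper_force: 0.0
```

```bash
python3 -c "
from h import *
jars('top5'); delta(lev(1.8)+[0,0,.13])
im=load('top5');P=cloud(im);m=(P[...,2]>.1)&(P[...,2]<.112)
n,l,s,c=cv2.connectedComponentsWithStats(m.astype(np.uint8))
for i in range(1,n):
  if s[i,4]>50: print(s[i],(toS(P[l==i].mean(0))*1000).round(1))
s=shot('side','side5');cv2.imwrite('pics/cmp.png',np.hstack([cv2.resize(im['frame'],(400,300)),cv2.resize(s['frame'],(400,300))]))"
```

```text
turq [664.2 377.7] size [48.8 47.2] z 0.0459
turq [534.8 434.1] size [47.7 49.1] z 0.0457
t 27.85 S [  0.6 -61.8 152.5] shift mm [  83.3 -119.6   22.5] turn -0.0004 F [ 0.4 -0.3 -0.8] w 68.4
[336 182  20  20 315] [ 0.6 62.8 46.2]
[361 185  21  20 317] [-0.   0.  46.2]
[386 188  20  20 317] [ -0.2 -61.   46.2]
[312 237   7  17  85] [-138.4  124.5   42.4]
[138 264  26  27 129] [-257.1  506.4   47.5]
```

View pics/cmp.png

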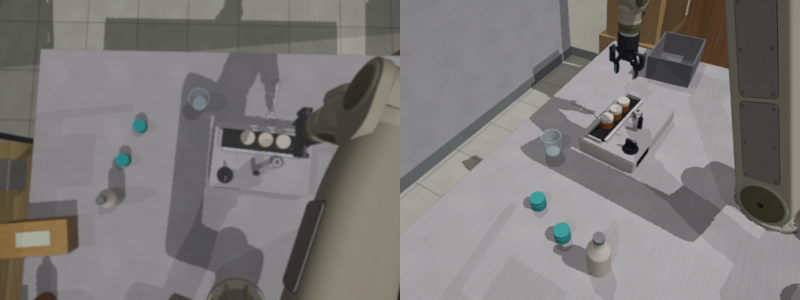

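All three jars stand in the slot at y = +63, 0 and −61 mm. No white-capped jar remains on the bench. Next I move over the open handle and turn the tool a quarter turn.

Call:
arm_command:
  motion:
    - [0.021, -0.03, 0, 0]
    - [0.021, -0.03, 0, 0]
    - [0.021, -0.03, 0, 0]
    - [0.0205, -0.0296, 0, 0]
    - [0, 0, 0, 0]
    - [0, 0, 0, 0]
  fingers: 0.0

```text
t: 28.5
ee_pos: [0.4983, -0.0491, 0.2118]
tcp_rot: [[0.084, 0.996, -0.002], [0.996, -0.084, 0.0], [0.0, -0.002, -1.0]]
contact_force: [1.3, -0.6, 0.3]
grip_width: 0.0427
gripper_force: 0.0
```

Call:
arm_command:
  motion:
    - [0, 0, 0, -0.143]
    - [0, 0, 0, -0.143]
    - [0, 0, 0, -0.143]
    - [0, 0, 0, -0.143]
    - [0, 0, 0, -0.143]
    - [0, 0, 0, -0.143]
    - [0, 0, 0, -0.143]
    - [0, 0, 0, -0.143]
    - [0, 0, 0, -0.143]
    - [0, 0, 0, -0.143]
    - [0, 0, 0, -0.141]
    - [0, 0, 0, 0]

```text
t: 29.7
ee_pos: [0.5, -0.0504, 0.2119]
tcp_rot: [[-0.996, 0.085, -0.001], [0.085, 0.996, 0.0], [0.001, -0.0, -1.0]]
contact_force: [0.0, -0.2, -1.1]
grip_width: 0.0428
gripper_force: 0.0
```

```bash
python3 -c "
from h import *
delta(lev(1.8)+[0,0,.035]); print(ctrl.observe()['qpos'].round(1))
im=shot('wrist','w9');print(px(im,toW(lev(1.8)+[0,0,.065])))
for a in np.linspace(1.8,0,13): print(a.round(2),(lev(a)*1000).round(1))"
```

```text
t 29.7 S [-118.1   21.   151.9] shift mm [  0.7   0.5 116.9] turn 1.5701 F [ 0.  -0.2 -1.1] w 42.8
[-14.9  10.4 -10.   69.6  -0.  -10. ]
(np.float64(281.6340167547895), np.float64(211.38825923467115))
1.8 [-118.9   21.5    0. ]
1.65 [-129.1   13.9    0. ]
1.5 [-138.     4.8    0. ]
1.35 [-145.5   -5.6    0. ]
1.2 [-151.3  -16.9    0. ]
1.05 [-155.4  -29.     0. ]
0.9 [-157.6  -41.5    0. ]
0.75 [-157.9  -54.2    0. ]
0.6 [-156.3  -66.9    0. ]
0.45 [-152.8  -79.1    0. ]
0.3 [-147.6  -90.8    0. ]
0.15 [-140.7 -101.4    0. ]
0.0 [-132.2 -111.     0. ]
```

View pics/w9.png

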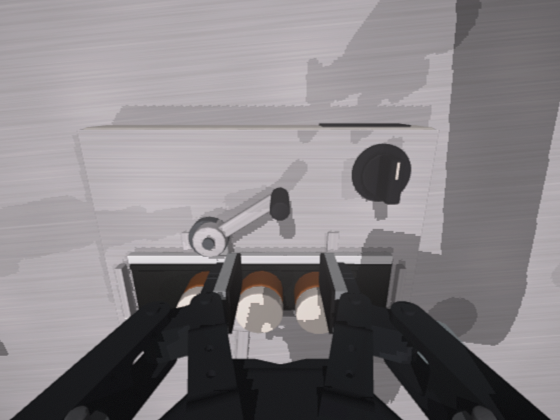

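The wrist view shows the handle at (281,205) between the fingers' planes, the knob at (381,172), and the jars in the slot. Descending to fork the handle.

Call:
arm_command:
  motion:
    - [0, 0, 0.03, 0]
    - [0, 0, 0.03, 0]
    - [0, 0, 0.03, 0]
    - [0, 0, 0.026, 0]
    - [0, 0, 0, 0]
    - [0, 0, 0, 0]
    - [0, 0, 0, 0]

```text
t: 30.45
ee_pos: [0.5006, -0.0501, 0.0982]
tcp_rot: [[-0.996, 0.086, 0.002], [0.086, 0.996, -0.001], [-0.002, -0.001, -1.0]]
contact_force: [0.1, 0.1, 0.2]
grip_width: 0.0428
gripper_force: 0.0
```

Call:
arm_command:
  motion:
    - [0, 0, 0, 0]
    - [0, 0, 0, 0]
    - [0, 0, 0, 0]
  fingers: -0.4

```text
t: 30.75
ee_pos: [0.4998, -0.0498, 0.0976]
tcp_rot: [[-0.996, 0.085, 0.001], [0.085, 0.996, -0.001], [-0.001, -0.0, -1.0]]
contact_force: [-0.8, -0.3, 0.4]
grip_width: 0.0255
gripper_force: 0.0
```

Call:
arm_command:
  motion:
    - [0.0102, -0.0076, 0, 0]
    - [0.0089, -0.0091, 0, 0]
    - [0.0075, -0.0104, 0, 0]
    - [0.0058, -0.0113, 0, 0]
    - [0.0041, -0.0121, 0, 0]
    - [0.0022, -0.0125, 0, 0]
    - [0.0003, -0.0127, 0, 0]
    - [0, 0, 0, 0]

```text
t: 31.55
ee_pos: [0.4533, -0.1231, 0.0968]
tcp_rot: [[-0.996, 0.087, -0.0], [0.087, 0.996, -0.001], [0.0, -0.001, -1.0]]
contact_force: [0.1, -0.5, -1.3]
grip_width: 0.0261
gripper_force: 0.0
```

```bash
python3 -c "
from h import *
delta(lev(.75)+[0,0,.035])"
```

```text
t 31.55 S [-158.5  -55.3   36.8] shift mm [-0.6  1.1  1.8] turn 1.5686 F [ 0.1 -0.5 -1.3] w 26.1
```

Call:
arm_command:
  motion:
    - [-0.0016, -0.0127, 0, 0]
    - [-0.0035, -0.0122, 0, 0]
    - [-0.0052, -0.0117, 0, 0]
    - [-0.0069, -0.0106, 0, 0]
    - [-0.0085, -0.0096, 0, 0]
    - [0, 0, 0, 0]
    - [0, 0, 0, 0]

```text
t: 32.25
ee_pos: [0.475, -0.1808, 0.0966]
tcp_rot: [[-0.996, 0.085, -0.0], [0.085, 0.996, 0.0], [0.0, 0.0, -1.0]]
contact_force: [-0.6, 0.4, 0.2]
grip_width: 0.0254
gripper_force: 0.0
```

Call:
arm_command:
  motion:
    - [0, -0.002, 0, 0]
    - [0, -0.002, 0, 0]
    - [0, -0.002, 0, 0]
    - [0, 0, 0, 0]
    - [0, 0, 0, 0]

```text
t: 32.75
ee_pos: [0.4742, -0.1858, 0.0968]
tcp_rot: [[-0.996, 0.084, -0.0], [0.084, 0.996, 0.001], [0.0, 0.001, -1.0]]
contact_force: [0.4, 2.8, 0.9]
grip_width: 0.0256
gripper_force: 1.9
```

```bash
python3 -c "
from h import *
delta(lev(0)+[0,0,.035])
im=shot('wrist','w10');print(px(im,toW(lev(0)+[0,0,.065])))"
```

```text
t 32.75 S [-132.4 -116.1   36.8] shift mm [-0.1  5.1  1.8] turn 1.5711 F [0.4 2.8 0.9] w 25.6
(np.float64(292.6086274625159), np.float64(297.3219732743551))
```

View pics/w10.png

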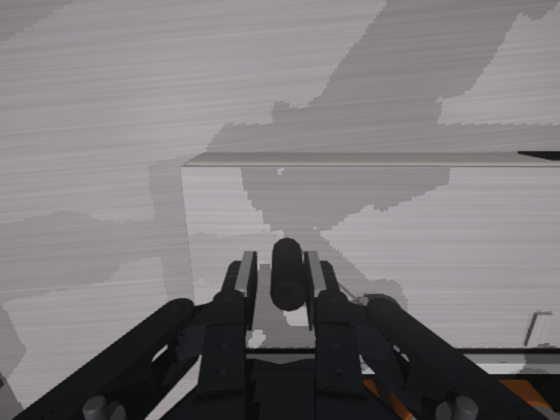

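The handle is against its closed stop with 2.8 N of contact, and sits at (290,297), the predicted clamped spot. I back off, raise, check the clamped jars, then go to the knob.

Call:
arm_command:
  motion:
    - [0, 0.003, 0, 0]
    - [0, 0.002, 0, 0]
    - [0, 0, -0.03, 0]
    - [0, 0, -0.04, 0]
    - [0, 0, -0.04, 0]
    - [0, 0, 0, 0]
  fingers: 0

```text
t: 33.4
ee_pos: [0.4777, -0.1834, 0.2126]
tcp_rot: [[-0.996, 0.085, 0.009], [0.085, 0.996, -0.006], [-0.009, -0.005, -1.0]]
contact_force: [0.3, 0.2, 0.7]
grip_width: 0.0425
gripper_force: 0.0
```

```bash
python3 -c "
from h import *
delta([-.138,.125,.13])"
```

```text
t 33.4 S [-129.  -113.4  152.6] shift mm [  9.2 238.5  21.3] turn 1.5706 F [0.3 0.2 0.7] w 42.5
```

Call:
arm_command:
  motion:
    - [0.001, 0.034, 0.003, 0]
    - [0.001, 0.034, 0.003, 0]
    - [0.001, 0.034, 0.003, 0]
    - [0.001, 0.034, 0.003, 0]
    - [0.001, 0.034, 0.003, 0]
    - [0.001, 0.034, 0.003, 0]
    - [0.001, 0.032, 0.003, 0]
    - [0, 0, 0, 0]
    - [0, 0, 0, 0]
    - [0, 0, 0, 0]

```text
t: 34.4
ee_pos: [0.4878, 0.0535, 0.1856]
tcp_rot: [[-0.996, 0.085, -0.0], [0.085, 0.996, -0.001], [-0.0, -0.001, -1.0]]
contact_force: [-0.2, -1.0, 0.6]
grip_width: 0.0426
gripper_force: 0.0
```

```bash
python3 -c "
from h import *
delta([-.138,.125,.016])
im=shot('wrist','w11');print(px(im,toW([-.138,.125,.042])),px(im,toW([-.138,.104,.042])))
t=shot('top','top6');P=cloud(t);m=(P[...,2]>.1)&(P[...,2]<.112)
n,l,s,c=cv2.connectedComponentsWithStats(m.astype(np.uint8))
for i in range(1,n):
  if s[i,4]>50: print(s[i],(toS(P[l==i].mean(0))*1000).round(1))"
```

```text
t 34.4 S [-139.   123.5  125.6] shift mm [ -1.    1.6 109.6] turn 1.57 F [-0.2 -1.   0.6] w 42.6
(np.float64(282.8950548245919), np.float64(214.73125092144755)) (np.float64(257.64872670448733), np.float64(214.7468426239376))
[336 180  21  20 312] [ 5.6 62.7 46.2]
[362 183  20  20 318] [ 5.3 -0.2 46.1]
[541 184  12  91 302] [ -38.7 -433.2   46.1]
[386 186  21  20 322] [  5.3 -60.7  46.1]
[143 264  21  27 120] [-258.2  504.2   47.4]
```

View pics/w11.png

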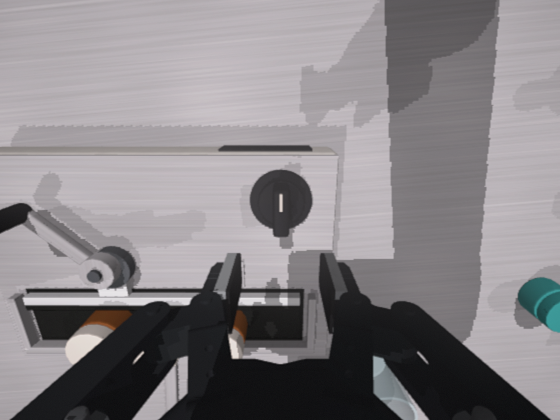

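The jars moved to x ≈ +5.4, so they are clamped. The knob bar is centred at about (281,212), matching the prediction. Descending and gripping.

Call:
arm_command:
  motion:
    - [-0.001, 0.001, 0.03, 0]
    - [0, 0, 0.03, 0]
    - [0, 0, 0.025, 0]
    - [0, 0, 0.015, 0]
    - [0, 0, 0.008, 0]
    - [0, 0, 0, 0]
    - [0, 0, 0, 0]

```text
t: 35.2
ee_pos: [0.4895, 0.0546, 0.0784]
tcp_rot: [[-0.996, 0.086, 0.001], [0.086, 0.996, -0.0], [-0.001, -0.0, -1.0]]
contact_force: [-0.3, -0.0, -0.1]
grip_width: 0.0426
gripper_force: 0.0
```

Call:
arm_command:
  motion:
    - [0, 0, 0, 0]
    - [0, 0, 0, 0]
    - [0, 0, 0, 0]
    - [0, 0, 0, 0]
    - [0, 0, 0, 0]
    - [0, 0, 0, 0]
  fingers: -1
  squeeze: 40

```text
t: 35.8
ee_pos: [0.4896, 0.054, 0.079]
tcp_rot: [[-0.996, 0.085, 0.002], [0.085, 0.996, -0.003], [-0.002, -0.003, -1.0]]
contact_force: [-1.6, -5.1, 4.2]
grip_width: 0.0131
gripper_force: 41.2
```

```bash
python3 -c "
from h import *
delta([-.138,.125,.016]);print(ctrl.observe()['qpos'].round(1))"
```

```text
t 35.8 S [-137.3  124.1   19. ] shift mm [0.7 0.9 3. ] turn 1.57 F [-1.6 -5.1  4.2] w 13.1
[ -3.   14.8 -24.3  50.8  -0.2   1.9]
```

Gripped. Turning clockwise to the stop.

Call:
arm_command:
  motion:
    - [0, 0, 0, 0.13]
    - [0, 0, 0, 0.13]
    - [0, 0, 0, 0.13]
    - [0, 0, 0, 0.13]
    - [0, 0, 0, 0.13]
    - [0, 0, 0, 0.13]
    - [0, 0, 0, 0.13]
    - [0, 0, 0, 0.13]
    - [0, 0, 0, 0.13]
    - [0, 0, 0, 0.08]
    - [0, 0, 0, 0]
    - [0, 0, 0, 0]

```text
t: 37.0
ee_pos: [0.4896, 0.0537, 0.079]
tcp_rot: [[-0.233, 0.972, 0.002], [0.972, 0.233, -0.003], [-0.004, 0.001, -1.0]]
contact_force: [-1.2, -6.0, 4.5]
grip_width: 0.013
gripper_force: 41.3
```

```bash
python3 -c "
from h import *
delta([-.138,.125,.016]);s=ctrl.observe();print(s['qpos'].round(1),s['moment'])"
```

```text
t 37.0 S [-137.3  123.9   19. ] shift mm [ 1.3 -0.4  3. ] turn 0.32 F [-1.2 -6.   4.5] w 13.0
[ -3.   14.8 -24.3  50.8  -0.2  73.5] [-1.13873209  0.2145763   0.11543506]
```

Call:
arm_command:
  motion:
    - [0, 0, 0, 0.04]
    - [0, 0, 0, 0.03]
    - [0, 0, 0, 0.03]
    - [0, 0, 0, 0.03]
    - [0, 0, 0, 0]
    - [0, 0, 0, 0]

```text
t: 37.6
ee_pos: [0.4896, 0.0537, 0.0791]
tcp_rot: [[-0.109, 0.994, 0.002], [0.994, 0.109, -0.004], [-0.004, 0.001, -1.0]]
contact_force: [-2.3, -6.7, 5.7]
grip_width: 0.0132
gripper_force: 68.5
```

```bash
python3 -c "
from h import *
delta([-.138,.125,.016]);s=ctrl.observe();print(s['qpos'].round(1),s['moment'])"
```

```text
t 37.6 S [-137.3  123.9   19.1] shift mm [ 1.2 -0.5  3.1] turn 0.1943 F [-2.3 -6.7  5.7] w 13.2
[ -2.9  14.8 -24.3  50.8  -0.2  80.8] [-1.41453369  0.27654484  1.85783328]
```

The moment rose to 1.9 N m, so the knob is at its stop. Letting go.

Call:
arm_command:
  motion:
    - [0, 0, 0, 0]
    - [0, 0, 0, 0]
    - [0, 0, 0, 0]
    - [0, 0, 0, 0]
    - [0, 0, 0, 0]
    - [0, 0, 0, 0]
  fingers: 1

```text
t: 38.2
ee_pos: [0.4889, 0.0552, 0.0777]
tcp_rot: [[-0.106, 0.994, 0.0], [0.994, 0.106, 0.0], [0.0, 0.0, -1.0]]
contact_force: [0.3, 0.4, 0.8]
grip_width: 0.0857
gripper_force: 0.0
```

Call:
arm_command:
  motion:
    - [0, 0, -0.02, 0]
    - [0, 0, -0.03, 0]
    - [0, 0, -0.04, 0]
    - [0, 0, -0.04, 0]
    - [0, 0, 0, 0]
    - [0, 0, 0, 0]
    - [0, 0, 0, 0]

```text
t: 38.9
ee_pos: [0.4882, 0.0552, 0.2067]
tcp_rot: [[-0.106, 0.994, -0.002], [0.994, 0.106, 0.0], [0.0, -0.002, -1.0]]
contact_force: [0.1, 0.1, -0.6]
grip_width: 0.0851
gripper_force: 0.0
```

```bash
python3 -c "
from h import *
jars('top7');t=load('top7');P=cloud(t);m=(P[...,2]>.1)&(P[...,2]<.112)
n,l,s,c=cv2.connectedComponentsWithStats(m.astype(np.uint8))
for i in range(1,n):
  if s[i,4]>50: print(s[i],(toS(P[l==i].mean(0))*1000).round(1))
w=shot('wrist','w12'); cv2.imwrite('pics/fin.png',np.hstack([cv2.resize(t['frame'][100:300,120:460],(420,247)),cv2.resize(w['frame'],(330,247))]))"
```

```text
turq [664.4 377.8] size [48.9 47.1] z 0.0457
turq [535.1 433.7] size [47.9 47.8] z 0.0457
[336 180  21  20 312] [ 5.6 62.5 46.2]
[362 183  20  20 318] [ 5.4 -0.1 46.1]
[541 185  12  90 310] [ -39.3 -433.3   46.1]
[386 186  21  20 322] [  5.3 -60.9  46.1]
[138 264  26  27 129] [-256.5  505.    47.2]
```

View pics/fin.png

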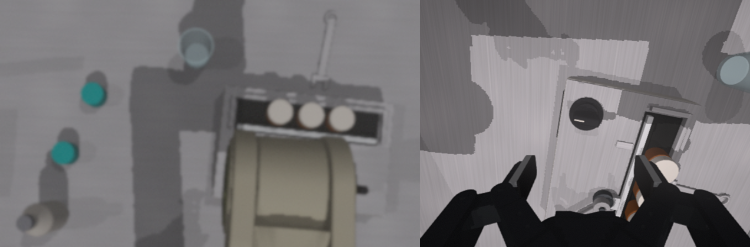

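The jars are clamped, the lever is shut, and the knob's mark at (580,121) points back to −x, its rest position. Handing in.

```bash
python3 -c "
from h import *
print(ctrl.hand_in())"
```

```text
the job is handed in; nothing more can be done
None
```

The three sample jars on the bench are clamped upright in the slot, the lever is snapped shut, the timer was twisted to its stop and sprang back, and the job was handed in at about 39 s; no verdict was returned.

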